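# Re-index a rotary circuit-board fixture

### The job

Swing the circuit board round to its second working position: lift the sprung plunger knob on the rotary fixture, turn it and let it drop into its rest notch, swing the turntable about a quarter turn anticlockwise (seen from above) by its upright handle, then turn the knob back and find the second notch so that the pin snaps fully home and locks the table. Feel for the notch and never force the table against the pin or the knob against its sleeve, do not touch the board, and leave the things lying around where they are.

Things in the scene. Friction and masses are not known exactly. Their poses are not given: they have to be found in the camera images.
- fixture: fixed rotary fixture on the blue mat: grey round base 270 mm across, 14 mm thick. Origin: centre of the base's underside, on the turntable's axis, z up; x points from the plunger bracket to the centre, so the plunger's axis stands 107 mm out along -x, in an aluminium bracket 57 mm high. All heights given are above this origin
- table_turn (a joint): rotation of the turntable in rad: 0 at the start, where it is locked, growing anticlockwise seen from above; free range -0.15 to 1.95. It turns stiffly, about 2.5 N at the handle, and stays where it is left
- turntable: aluminium disc 234 mm across with the index ring, the board in its clips and the handle. Origin on its axis at the fixture's origin; x along the fixture's x at table_turn 0, turning with it
- index_ring: steel ring on the disc, radius 97 to 117 mm, top at 39 mm, frame as the turntable. Notches 9.6 mm wide: one under the plunger at table_turn 0; the second in a segment clamped on by two screws (0.5 mm proud), set by hand, so it comes under the plunger anywhere from 1.40 to 1.75 rad (unmeasured). Elsewhere the released pin rides on the ring; over the notch it snaps down and the table stops dead
- handle_grip (a point): grip point, at 98 mm height, on the turntable's upright round black handle: 18 mm diameter, turning freely on its spindle, grip from 50 to 112 mm height, 85 mm from the turntable's axis. At table_turn 0 it stands 45 degrees clockwise of the fixture's +x. Nothing near it is higher than 72 mm
- sleeve: upright slotted steel sleeve on the bracket, 25 mm across, top at 73 mm, in which the plunger slides: a deep slot along the fixture's x (knob home) and, 60 degrees anticlockwise of it, a rest notch 2.5 mm deep, ridges between. Origin on the plunger's axis at the fixture's origin height
- knob: sprung index plunger: black bar knob, steel cross pin and 8 mm round-nosed index pin in one piece. Bar 38 mm long, 14 mm wide (grip across the width), flat sides from 81 to 112 mm height when home, above a round skirt 26 mm across. Origin on the plunger's axis, at the fixture's origin height when home, rising with the knob; x along the bar
- knob_grip (a point): point on the plunger's axis between the flats of the knob's bar, at 101 mm height when home; moves with the knob, x along the bar
- knob_lift (a joint): how far the plunger is pulled up, m: 0 fully home, about 0.0055 with the pin's nose riding on the ring, 0.008 in the rest notch, above 0.0105 the cross pin clears the sleeve's ridges and can turn, 0.013 upper stop. A spring pulls it down with about 6 N when home and 10 N at the upper stop
- knob_turn (a joint): rotation of the knob in rad, anticlockwise from above: 0 with bar and cross pin along the deep slot (play about 0.1), 1.05 in the rest notch, stop at 1.2. It turns only when lifted clear of slot or notch
- board: green game-controller circuit board, 112 x 62 x 2 mm, clipped on the turntable, top at 50 mm, two thumb sticks up to 72 mm: not to be touched. Origin on the turntable's axis at the fixture's origin height
- solder_reel: green reel standing on its flange, 60 mm across, 45 mm high; bystander. Origin at the centre of its underside
- screwdriver: screwdriver 170 mm long lying on the mat; bystander
- tweezers: steel tweezers about 140 mm long lying on the mat; bystander
- parts_tray: open grey parts tray 90 x 120 x 28 mm; bystander. Origin at the centre of its underside

How it is judged:
By the outcome, as a careful person would: the job done as asked, in the order asked, and still so for the second after the job is handed in, with the robot touching nothing.
It also fails if it takes over 72 s, if anything falls off the work surface, if the arm or the gripper's body presses on something with over 40 N, if the wrist force passes 120 N, or if a joint passes its speed limit or range.

### The arm

A 6-joint arm with a two-finger parallel gripper is mounted at the origin on the work surface. World frame = base frame: x ahead of the robot, y to its left, z up, the work surface at z = 0. Lengths are in mm, angles in rad, forces in N, time in s.
With the tool pointing down it reaches from about 350 to 775 mm from the base axis. Payload 7.3 kg.
Tool frame: the origin (TCP) lies on the centre line of the jaws, within the pads' length; the fingertips stand 17 mm ahead of it and the grasp point (between the pads) lies 2 mm behind it; z points along the fingers, y is the line along which they close (so a half turn about z gives the same grasp; the last joint's range is limited). The gripper opens to 92 mm and grips with 3 to 60 N. Pads are 19 mm wide; open, the fingers measure 130 mm over their backs; the gripper's body (75 mm by 190 mm) begins 47 mm behind the grasp point.
Start: joints at [1.108, 0.342, 1.524, -0, 1.275, -0.146], TCP at [163.537, 498.898, 243.741] pointing down, gripper open.
Joint ranges: [-2.53, 2.53], [-0.77, 2.02], [0.04, 2.7], [-1, 4.14], [0.28, 2.66], [-3.11, 3.11]. Speed limits (rad/s): [2.57, 2.57, 3.14, 3.14, 3.14, 3.14].

### API

Orientations are given as [roll, pitch, yaw] about the fixed x, y, z axes, in that order (R = Rz(yaw) Ry(pitch) Rx(roll)).
In Python, from plant import bot gives the robot as it stands. The module is installed in compiled form; this text tells all that it offers.
- The arm moves only by the shell command python3 -m pendant 'ROWS'. ROWS is JSON, a list of rows, each a list of 3 entries, a list of its own where there are three numbers: the shift along the world's x, y, z as a fraction of full scale, then the turn, a rotation vector about the world's x, y, z as a fraction of full scale, then the opening, from -1 (shut) to 1 (fully open), so that 0 is half open. In form: [[[tx, ty, tz], [rx, ry, rz], claw], ...]. A call has exactly 10 rows; each row shifts and turns the commanded pose from where the row before left it; what a row does not reach is not made up. Full scale, the value 1, is 30 mm for a shift and 0.12 rad for a turn. A row lasts 1/12 s, in which the tool goes at most 41.7 mm and 7.16 degrees, less where a joint would pass 70% of its speed; a pose out of reach is approached as far as the arm can. A call with a number of a shift or a turn outside -1 to 1 is refused whole. A call with a gripper value outside its range is refused whole. The fingers move at their own pace and stop on an object; the grip force is fixed at half the most. Time passes only in rows, so rows that do not move let the fingers close, or fill a call up. It gives the time, the measured TCP pose, the force, the opening and the grip force at its end, in the units of the state.
- bot.get_obs(): the state, without advancing time (a new reading comes with each control period).
- bot.capture(name): name is "side" or "top"; returns the picture (384x512x3 uint8, blue, green, red); there is no depth.
- bot.camera_params(name): a dict with "fovy" (degrees; the focal length in pixels is half the picture's height over the tangent of half this angle, whatever the lens; pixels are square), "cx", "cy" (the principal point, pixels), "camera_from_world" (4x4, takes a point from world to camera coordinates). Camera axes: x right, y down, z forward; pixel columns grow to the right and rows downward; lengths in mm; the calibration is good to about 2 mm. A picture is of the moment at which its call begins. camera_params takes no time and is no camera call.
- bot.close_job(): hands the job in; it is judged then, once.
The state is a dict: "time": time; "joint_positions": joint angles; "dq": joint speeds; "tau": joint torques, N m; "tool_pos": TCP position; "tcp_rot": TCP orientation; "contact_force": force on the tool from outside, world axes, zero at the start; "moment": the same for the moment, N m; "grip_width": finger opening in mm; "finger_force": force on a finger pad.
Only numpy, scipy, OpenCV 4.12 (cv2) and the standard library are available. Lean on these libraries where they do the work, as an engineer would, in place of code of your own. Each camera call takes 0.05 s, during which the arm holds its last target. There are 200 camera calls.

## Working session

There is one attempt and no reset: what is moved stays moved. The work goes in short steps, Python scripts to look and compute and a shell command to move; the robot and the scene stay as the last step left them, time stands still between calls to the robot, and variables do not carry over. Pictures are saved under pics/ and viewed, at most 10 in all, crops included, and the job is handed in when it is done.

```bash
mkdir -p pics; python3 - <<'E'
from plant import bot
import cv2,numpy as np
for n in("top","side"):
    cv2.imwrite(f"pics/{n}0.png",bot.capture(n)); p=bot.camera_params(n); print(n,p["fovy"],p["cx"],p["cy"],np.round(p["camera_from_world"],4).tolist())
print(bot.get_obs())
E
```

```text
top 56.835319806953926 257.6135441437307 187.07055794297165 [[0.0056, -0.9998, -0.0183, -2.9218], [-0.9902, -0.003, -0.1398, 589.8896], [0.1398, 0.019, -0.99, 1030.9605], [0.0, 0.0, 0.0, 1.0]]
side 52.19764002561395 255.76560427558155 191.90491142583636 [[0.8764, -0.4816, -0.0038, -529.9486], [-0.3667, -0.6622, -0.6535, 264.8217], [0.3122, 0.5741, -0.7569, 936.9039], [0.0, 0.0, 0.0, 1.0]]
{'time': 0.1, 'joint_positions': array([ 1.10797123e+00,  3.42666335e-01,  1.52491109e+00, -2.72607610e-05,
        1.27540933e+00, -1.45990073e-01]), 'dq': array([ 0.00069071, -0.00114822, -0.00290087, -0.00012878,  0.00189417,
        0.00216046]), 'tau': array([ 1.95729619e-03, -4.32000804e+01, -2.44696552e+01,  7.20707746e-02,
        5.26229327e-02, -3.37321057e-05]), 'tool_pos': array([163.3977366 , 498.56812316, 243.11118289]), 'tcp_rot': array([-3.14020959e+00, -1.77010854e-04,  2.82476546e+00]), 'contact_force': array([ 0.18450172, -0.34199023, -0.05365239]), 'moment': array([0.02754901, 0.03199975, 0.02389943]), 'finger_force': 0.0, 'grip_width': 91.75307321000626}
```

View pics/top0.png

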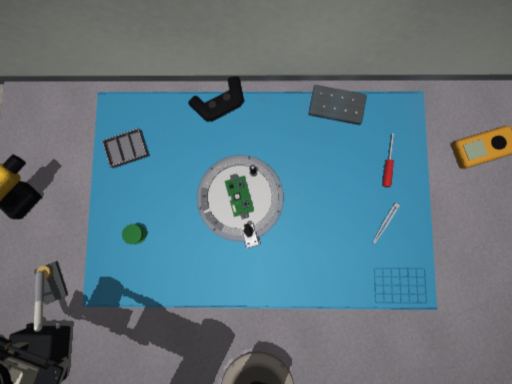

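View pics/side0.png

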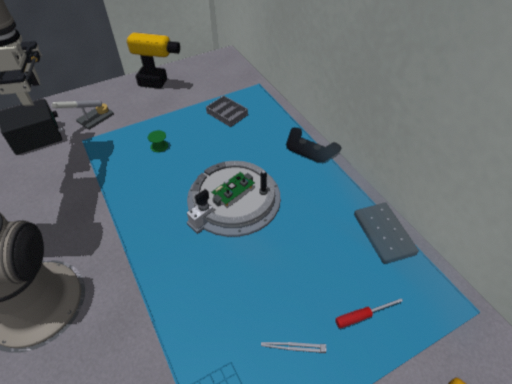

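The top view shows the fixture at about (240,198), the knob at (249,231) and the handle at (253,170). The side view shows the knob at (202,198) and the handle at (264,182). I'll enlarge both.

```bash
python3 - <<'E'
import cv2,numpy as np
t=cv2.imread("pics/top0.png")[150:255,190:290]; s=cv2.imread("pics/side0.png")[155:240,180:285]
cv2.imwrite("pics/c0.png",np.hstack([cv2.resize(t,(400,420),interpolation=cv2.INTER_CUBIC),cv2.copyMakeBorder(cv2.resize(s,None,fx=3.8,fy=3.8,interpolation=cv2.INTER_CUBIC),0,420-323,0,0,cv2.BORDER_CONSTANT)]))
E
```

```text
(no output)
```

View pics/c0.png

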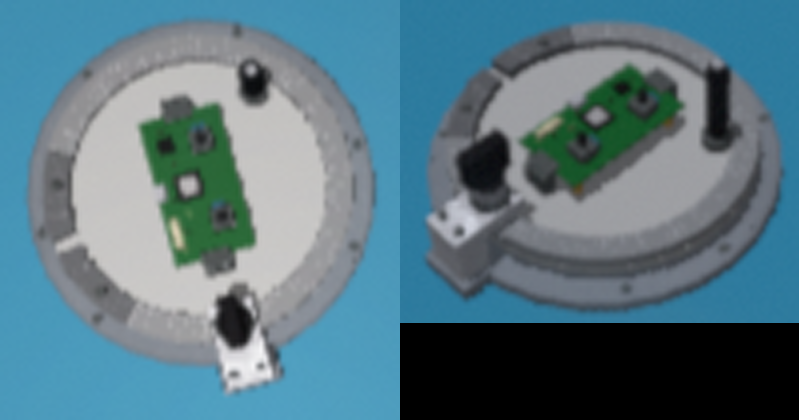

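Enlarged, the top half shows the handle top at (249,67), knob blob centre at (234,320), base rim x 28 to 375 with top at y 20, and the second notch at (72,243). The side half shows the handle top at (718,65) and the knob at (484,163), with rim left 428, right 781 and bottom 310. Next I'll fit the fixture pose.

```bash
cat > h.py <<'E'
import numpy as np
from plant import bot
from scipy.optimize import least_squares
C={n:bot.camera_params(n) for n in("top","side")}
def proj(n,P):
    c=C[n];P=np.atleast_2d(P);q=P@np.array(c["camera_from_world"])[:3,:3].T+np.array(c["camera_from_world"])[:3,3]
    f=192/np.tan(np.radians(c["fovy"]/2)); return np.c_[f*q[:,0]/q[:,2]+c["cx"],f*q[:,1]/q[:,2]+c["cy"]]
def W(p,X):
    X=np.atleast_2d(X).astype(float);c,s=np.cos(p[3]),np.sin(p[3])
    return np.c_[p[0]+c*X[:,0]-s*X[:,1],p[1]+s*X[:,0]+c*X[:,1],p[2]+X[:,2]]
E
cat > fit.py <<'E'
from h import *
T=lambda u,v:np.array([190+u/4,150+v/4]); S=lambda u,v:np.array([180+(u-400)/3.8,155+v/3.8])
a=np.linspace(0,2*np.pi,721);rim=np.c_[135*np.cos(a),135*np.sin(a),0*a+14]; 
hd=np.array([85*np.cos(-np.pi/4),85*np.sin(-np.pi/4),112])
kn=np.array([-107,0,97.])
def res(p):
    rt,rs=proj("top",W(p,rim)),proj("side",W(p,rim))
    r=[rt[:,0].min()-T(28,0)[0],rt[:,0].max()-T(375,0)[0],rt[:,1].min()-T(0,20)[1],
       rs[:,0].max()-S(781,0)[0],rs[:,1].max()-S(0,310)[1],rs[:,0].min()-S(428,0)[0]]
    for n,u,P in(("top",T(249,67),hd),("side",S(718,65),hd),("top",T(234,320),kn),("side",S(484,163),kn)): r+=list((proj(n,W(p,P))[0]-u))
    return np.array(r+[(p[2]-3)/6])
s=least_squares(res,[560,20,2,.2],x_scale=[10,10,10,.1],loss="soft_l1");p=s.x
print(np.round(p,3),np.round(s.fun*1,2),np.round(res(p),2))
print("knob",W(p,[-107,0,101]),"handle",W(p,[hd[0],hd[1],98]))
# notch angle
u=T(72,243)
f=lambda q:(proj("top",W(p,[107*np.cos(q[0]),107*np.sin(q[0]),39]))[0]-u)
q=least_squares(f,[1.6]);print("notch ang",q.x,"turn needed",np.pi-q.x,q.fun)
u=S(497,72);f=lambda q:(proj("side",W(p,[107*np.cos(q[0]),107*np.sin(q[0]),39]))[0]-u)
q=least_squares(f,[1.6]);print("notch ang side",q.x,"turn needed",np.pi-q.x,q.fun)
np.save("p.npy",p)
E
python3 fit.py
```

```text
[5.61958e+02 5.38390e+01 1.76700e+00 2.91000e-01] [-0.46  0.21 -0.61  0.34 -1.47 -0.64  0.1   0.39 -0.07  0.53  0.14  0.12
  0.27  0.35 -0.21] [-0.46  0.21 -0.61  0.34 -1.47 -0.64  0.1   0.39 -0.07  0.53  0.14  0.12
  0.27  0.35 -0.21]
knob [[459.46747672  23.1042735  102.76715424]] handle [[636.79382509  13.53147232  99.76715424]]
notch ang [1.71716098] turn needed [1.42443168] [-0.8256608   0.36362163]
notch ang side [1.68849344] turn needed [1.45309921] [-0.00166214 -0.00195719]
```

Fit is good: knob at about (459,23), yaw 0.29, and the second notch expected at about 1.44 rad. Moving above the knob.

```bash
python3 -m pendant '[[[0.49,-0.79,-0.12],[0,0,-1],1],[[0.49,-0.79,-0.12],[0,0,-1],1],[[0.49,-0.79,-0.12],[0,0,-1],1],[[0.49,-0.79,-0.12],[0,0,-1],1],[[0.49,-0.79,-0.12],[0,0,-1],1],[[0.49,-0.79,-0.12],[0,0,-1],1],[[0.49,-0.79,-0.12],[0,0,-1],1],[[0.49,-0.79,-0.12],[0,0,-1],1],[[0.49,-0.79,-0.12],[0,0,-1],1],[[0.49,-0.79,-0.12],[0,0,-1],1]]' && python3 -m pendant '[[[0.49,-0.79,-0.12],[0,0,-1],0],[[0.49,-0.79,-0.12],[0,0,-1],0],[[0.49,-0.79,-0.12],[0,0,-1],0],[[0.49,-0.79,-0.12],[0,0,-1],0],[[0.49,-0.79,-0.12],[0,0,-1],0],[[0.49,-0.79,-0.12],[0,0,-1],0],[[0.49,-0.79,-0.12],[0,0,-1],0],[[0.49,-0.79,-0.12],[0,0,-1],0],[[0.49,-0.79,-0.12],[0,0,-1],0],[[0.49,-0.79,-0.12],[0,0,-1],0]]'
```

```text
time: 0.93
tool_pos: [310.8, 260.6, 207.4]
tcp_rot: [-3.141, 0.0, 1.619]
contact_force: [-0.3, 0.7, -1.3]
grip_width: 91.5
finger_force: 0.0
time: 1.77
tool_pos: [457.9, 23.6, 171.3]
tcp_rot: [-3.141, 0.001, 0.419]
contact_force: [0.6, -0.5, -0.0]
grip_width: 46.0
finger_force: 0.0
```

```bash
python3 -m pendant '[[[0.05,-0.02,-0.28],[0,0,-0.36],0],[[0,0,-0.28],[0,0,-0.36],0],[[0,0,-0.28],[0,0,-0.35],0],[[0,0,-0.28],[0,0,0],0],[[0,0,-0.28],[0,0,0],0],[[0,0,-0.28],[0,0,0],0],[[0,0,-0.28],[0,0,0],0],[[0,0,-0.28],[0,0,0],-0.5],[[0,0,0],[0,0,0],-0.5],[[0,0,0],[0,0,0],-0.5]]'; python3 - <<'E'
from plant import bot
import cv2
s=bot.capture("side")[150:240,160:270]; t=bot.capture("top")[195:265,210:295]
import numpy as np
print(bot.get_obs()["moment"])
a=cv2.resize(s,(400,327),interpolation=3);b=cv2.resize(t,(397,327),interpolation=3)
cv2.imwrite("pics/k1.png",np.hstack([a,b]))
E
```

```text
time: 2.6
tool_pos: [458.8, 24.4, 104.1]
tcp_rot: [-3.141, 0.001, 0.297]
contact_force: [-0.4, 0.5, -0.2]
grip_width: 30.5
finger_force: 0.0
[-0.06878088  0.16077469  0.04447682]
```

View pics/k1.png

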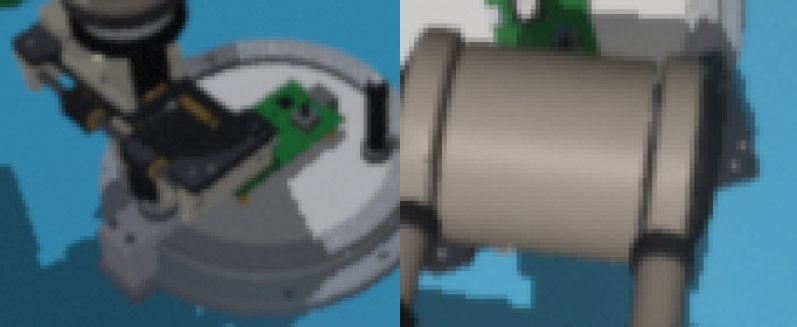

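The side crop shows the fingers straddling the knob at (150,185), with nothing else near the fingers. I'll close gently and watch the side force.

```bash
python3 -m pendant '[[[0,0,0],[0,0,0],-0.55],[[0,0,0],[0,0,0],-0.57],[[0,0,0],[0,0,0],-0.59],[[0,0,0],[0,0,0],-0.6],[[0,0,0],[0,0,0],-0.61],[[0,0,0],[0,0,0],-0.62],[[0,0,0],[0,0,0],-0.63],[[0,0,0],[0,0,0],-0.64],[[0,0,0],[0,0,0],-0.65],[[0,0,0],[0,0,0],-0.65]]'
```

```text
time: 3.53
tool_pos: [458.6, 25.7, 104.9]
tcp_rot: [-3.139, -0.0, 0.296]
contact_force: [-3.0, 9.0, 4.9]
grip_width: 16.1
finger_force: 4.8
```

```bash
python3 -m pendant '[[[-0.01,0.04,0],[0,0,0],-0.65],[[-0.01,0.04,0],[0,0,0],-0.66],[[0,0,0],[0,0,0],-0.67],[[0,0,0],[0,0,0],-0.68],[[0,0,0],[0,0,0],-0.7],[[0,0,0],[0,0,0],-0.75],[[0,0,0],[0,0,0],-0.8],[[0,0,0],[0,0,0],-1],[[0,0,0],[0,0,0],-1],[[0,0,0],[0,0,0],-1]]'
```

```text
time: 4.37
tool_pos: [458.3, 27.0, 104.6]
tcp_rot: [-3.141, 0.0, 0.296]
contact_force: [-1.9, 5.1, 2.9]
grip_width: 13.9
finger_force: 30.0
```

```bash
python3 -m pendant '[[[-0.01,0.02,0],[0,0,0],-1],[[0,0.01,0],[0,0,0],-1],[[0,0,0.06],[0,0,0],-1],[[0,0,0.06],[0,0,0],-1],[[0,0,0.06],[0,0,0],-1],[[0,0,0.06],[0,0,0],-1],[[0,0,0.06],[0,0,0],-1],[[0,0,0.06],[0,0,0],-1],[[0,0,0.06],[0,0,0],-1],[[0,0,0],[0,0,0],-1]]'
```

```text
time: 5.2
tool_pos: [458.1, 27.4, 117.5]
tcp_rot: [3.141, -0.0, 0.297]
contact_force: [2.1, -1.8, -10.5]
grip_width: 13.8
finger_force: 30.0
```

```bash
python3 -m pendant '[[[0,0,-0.02],[0,0,0.4],-1],[[0,0,0],[0,0,0.6],-1],[[0,0,0],[0,0,0.6],-1],[[0,0,0],[0,0,0.6],-1],[[0,0,0],[0,0,0.6],-1],[[0,0,0],[0,0,0.6],-1],[[0,0,0],[0,0,0.6],-1],[[0,0,0],[0,0,0.4],-1],[[0,0,0],[0,0,0],-1],[[0,0,0],[0,0,0],-1]]'; python3 -c "
from plant import bot
print(bot.get_obs()['moment'])"
```

```text
time: 6.03
tool_pos: [458.3, 27.2, 116.7]
tcp_rot: [3.141, 0.0, 0.823]
contact_force: [3.0, -4.8, -10.9]
grip_width: 13.6
finger_force: 30.0
[-0.97297692 -0.51514255  0.02819833]
```

```bash
python3 -m pendant '[[[0.01,-0.02,0],[0,0,0.4],-1],[[0,0,0],[0,0,0.6],-1],[[0,0,0],[0,0,0.6],-1],[[0,0,0],[0,0,0.6],-1],[[0,0,0],[0,0,0.6],-1],[[0,0,0],[0,0,0.6],-1],[[0,0,0],[0,0,0.6],-1],[[0,0,0],[0,0,0.35],-1],[[0,0,0],[0,0,0],-1],[[0,0,0],[0,0,0],-1]]'; python3 -c "
from plant import bot
print(bot.get_obs()['moment'])"
```

```text
time: 6.87
tool_pos: [458.6, 26.9, 116.6]
tcp_rot: [3.141, 0.0, 1.344]
contact_force: [3.3, -2.8, -11.2]
grip_width: 13.9
finger_force: 30.0
[-0.74880182 -0.67797886 -0.03708042]
```

```bash
python3 -m pendant '[[[0.01,-0.01,-0.03],[0,0,0],-1],[[0,0,-0.03],[0,0,0],-1],[[0,0,-0.03],[0,0,0],-1],[[0,0,-0.03],[0,0,0],-1],[[0,0,-0.03],[0,0,0],-1],[[0,0,-0.01],[0,0,0],-1],[[0,0,-0.01],[0,0,0],-1],[[0,0,0],[0,0,0],-1],[[0,0,0],[0,0,0],-1],[[0,0,0],[0,0,0],-1]]'; python3 -c "
from plant import bot
print(bot.get_obs()['moment'])"
```

```text
time: 7.7
tool_pos: [458.9, 26.8, 112.2]
tcp_rot: [3.141, -0.0, 1.346]
contact_force: [-1.3, -0.7, 6.7]
grip_width: 13.6
finger_force: 30.0
[-0.2769996   0.38716303 -0.02295627]
```

The knob is seated in the rest notch: z is 8 mm above home with positive contact. I'll release it, rise, and go over to the handle.

```bash
python3 -m pendant '[[[0,0,0],[0,0,0],-0.5],[[0,0,0],[0,0,0],-0.3],[[0,0,0],[0,0,0],0],[[0,0,0],[0,0,0],0],[[0,0,0.3],[0,0,0],0],[[0,0,0.4],[0,0,0],0],[[0,0,0.4],[0,0,0],0],[[0,0,0.4],[0,0,0],0],[[0,0,0.4],[0,0,0],0],[[0,0,0],[0,0,0],0]]' && python3 -m pendant '[[[0.37,-0.02,0],[0,0,-1],0],[[0.37,-0.02,0],[0,0,-1],0],[[0.37,-0.02,0],[0,0,-1],0],[[0.37,-0.02,0],[0,0,-1],0],[[0.37,-0.02,0],[0,0,-1],0],[[0.37,-0.02,0],[0,0,-1],0],[[0.37,-0.02,0],[0,0,-1],0],[[0.37,-0.02,0],[0,0,-1],0],[[0.37,-0.02,0],[0,0,-1],0],[[0.37,-0.02,0],[0,0,-1],0]]' && python3 -m pendant '[[[0.37,-0.02,0],[0,0,-1],0],[[0.37,-0.02,0],[0,0,-1],0],[[0.37,-0.02,0],[0,0,-1],0],[[0.37,-0.02,0],[0,0,-1],0],[[0.37,-0.02,0],[0,0,-1],0],[[0.35,-0.02,0],[0,0,-0.3],0],[[0,0,0],[0,0,0],0],[[0,0,0],[0,0,0],0],[[0,0,0],[0,0,0],0],[[0,0,0],[0,0,0],0]]'; python3 - <<'E'
from plant import bot
import cv2,numpy as np
s=bot.capture("side")[140:240,170:290]; t=bot.capture("top")[140:260,185:300]
cv2.imwrite("pics/k2.png",np.hstack([cv2.resize(s,(400,333),interpolation=3),cv2.resize(t,(319,333),interpolation=3)]))
E
```

```text
time: 8.53
tool_pos: [460.0, 26.6, 171.0]
tcp_rot: [3.137, -0.001, 1.346]
contact_force: [1.0, 0.8, -0.0]
grip_width: 45.8
finger_force: 0.0
time: 9.37
tool_pos: [570.0, 20.7, 167.9]
tcp_rot: [-3.141, 0.001, 0.14]
contact_force: [0.7, 0.9, 0.6]
grip_width: 46.0
finger_force: 0.0
time: 10.2
tool_pos: [635.1, 17.2, 168.3]
tcp_rot: [3.141, 0.001, -0.489]
contact_force: [0.2, 0.1, 0.6]
grip_width: 45.6
finger_force: 0.0
```

View pics/k2.png

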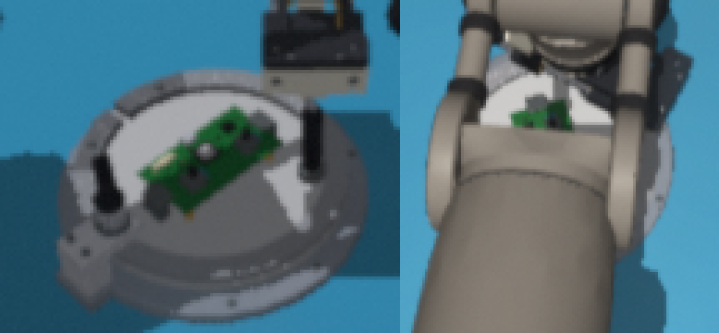

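The side crop shows the knob turned and standing up in its rest notch at (107,185), and the gripper above the handle at (312,110). Going down and closing gently.

```bash
python3 -m pendant '[[[0,0,-0.3],[0,0,0],0],[[0,0,-0.3],[0,0,0],0],[[0,0,-0.3],[0,0,0],0],[[0,0,-0.3],[0,0,0],0],[[0,0,-0.3],[0,0,0],0],[[0,0,-0.3],[0,0,0],0],[[0,0,-0.3],[0,0,0],0],[[0,0,-0.23],[0,0,0],0],[[0,0,0],[0,0,0],-0.2],[[0,0,0],[0,0,0],-0.4]]' && python3 -m pendant '[[[0,0,0],[0,0,0],-0.45],[[0,0,0],[0,0,0],-0.47],[[0,0,0],[0,0,0],-0.49],[[0,0,0],[0,0,0],-0.51],[[0,0,0],[0,0,0],-0.52],[[0,0,0],[0,0,0],-0.53],[[0,0,0],[0,0,0],-0.54],[[0,0,0],[0,0,0],-0.55],[[0,0,0],[0,0,0],-0.56],[[0,0,0],[0,0,0],-0.56]]'
```

```text
time: 11.13
tool_pos: [635.6, 17.1, 98.1]
tcp_rot: [3.141, 0.001, -0.49]
contact_force: [0.6, -0.7, 0.2]
grip_width: 36.9
finger_force: 0.0
time: 11.97
tool_pos: [635.7, 17.1, 98.5]
tcp_rot: [3.141, 0.0, -0.49]
contact_force: [-0.5, 0.6, 0.7]
grip_width: 20.2
finger_force: 0.1
```

```bash
python3 -m pendant '[[[0,0,0],[0,0,0],-0.57],[[0,0,0],[0,0,0],-0.58],[[0,0,0],[0,0,0],-0.59],[[0,0,0],[0,0,0],-0.6],[[0,0,0],[0,0,0],-0.61],[[0,0,0],[0,0,0],-0.62],[[0,0,0],[0,0,0],-0.65],[[0,0,0],[0,0,0],-1],[[0,0,0],[0,0,0],-1],[[0,0,0],[0,0,0],-1]]'; python3 - <<'E'
import numpy as np
c=np.array([561.,58.]);h=np.array([635.9,17.2]);r=h-c;a0=np.arctan2(r[1],r[0]);print(np.hypot(*r),a0)
a0=-.489
for k in range(0,15):
    th=k*.1;a=a0+th;print(k,np.round(c+85*np.array([np.cos(a),np.sin(a)])-(c+85*np.array([np.cos(a0),np.sin(a0)])),1))
E
```

```text
time: 12.8
tool_pos: [635.8, 17.0, 98.5]
tcp_rot: [3.141, -0.0, -0.49]
contact_force: [-0.7, -2.6, 0.2]
grip_width: 17.2
finger_force: 30.0
85.29155878514588 -0.498785291964626
0 [0. 0.]
1 [3.6 7.7]
2 [ 6.4 15.7]
3 [ 8.4 24. ]
4 [ 9.6 32.4]
5 [10.  40.9]
6 [ 9.4 49.3]
7 [ 8.1 57.7]
8 [ 5.9 65.9]
9 [ 2.9 73.9]
10 [-0.9 81.5]
11 [-5.4 88.7]
12 [-10.6  95.4]
13 [-16.5 101.6]
14 [-22.9 107.1]
```

Gripped, and the position agrees with the geometry to under 1 mm. Swinging now.

```bash
python3 -m pendant '[[[0.06,0.128,0],[0,0,0.417],-1],[[0.06,0.128,0],[0,0,0.417],-1],[[0.047,0.133,0],[0,0,0.417],-1],[[0.047,0.133,0],[0,0,0.417],-1],[[0.033,0.138,0],[0,0,0.417],-1],[[0.033,0.138,0],[0,0,0.417],-1],[[0.02,0.14,0],[0,0,0.417],-1],[[0.02,0.14,0],[0,0,0.417],-1],[[0.007,0.142,0],[0,0,0.417],-1],[[0.007,0.142,0],[0,0,0.417],-1]]'
```

```text
time: 13.63
tool_pos: [645.9, 57.9, 98.5]
tcp_rot: [3.141, -0.0, 0.013]
contact_force: [-0.6, -2.9, 0.1]
grip_width: 17.3
finger_force: 30.0
```

```bash
python3 -m pendant '[[[-0.01,0.14,0],[0,0,0.417],-1],[[-0.01,0.14,0],[0,0,0.417],-1],[[-0.022,0.14,0],[0,0,0.417],-1],[[-0.022,0.14,0],[0,0,0.417],-1],[[-0.037,0.137,0],[0,0,0.417],-1],[[-0.037,0.137,0],[0,0,0.417],-1],[[-0.05,0.133,0],[0,0,0.417],-1],[[-0.05,0.133,0],[0,0,0.417],-1],[[-0.063,0.127,0],[0,0,0.417],-1],[[-0.063,0.127,0],[0,0,0.417],-1]]'; python3 -m pendant '[[[-0.075,0.12,0],[0,0,0.417],-1],[[-0.075,0.12,0],[0,0,0.417],-1],[[-0.087,0.112,0],[0,0,0.417],-1],[[-0.087,0.112,0],[0,0,0.417],-1],[[-0.098,0.103,0],[0,0,0.417],-1],[[-0.098,0.103,0],[0,0,0.417],-1],[[0,0,0],[0,0,0],-1],[[0,0,0],[0,0,0],-1],[[0,0,0],[0,0,0],-1],[[0,0,0],[0,0,0],-1]]'; python3 - <<'E'
from plant import bot
import numpy as np
p=bot.get_obs()["tool_pos"];a=np.arctan2(p[1]-58,p[0]-561);print("turn",a+.494,np.hypot(p[1]-58,p[0]-561))
E
```

```text
time: 14.47
tool_pos: [635.0, 98.4, 98.5]
tcp_rot: [3.141, -0.0, 0.514]
contact_force: [-0.4, -3.7, 0.5]
grip_width: 17.5
finger_force: 30.0
time: 15.3
tool_pos: [618.8, 119.0, 98.5]
tcp_rot: [-3.14, 0.0, 0.81]
contact_force: [-3.9, -0.7, 2.8]
grip_width: 17.6
finger_force: 30.0
turn 1.3065126766317596 84.0197962315234
```

Table at about 1.31 rad, short of the notch range. I'll release the handle and go back to the knob.

```bash
python3 -m pendant '[[[0,0,0],[0,0,0],-0.5],[[0,0,0],[0,0,0],-0.3],[[0,0,0],[0,0,0],0],[[0,0,0],[0,0,0],0],[[0,0,0.4],[0,0,0],0],[[0,0,0.5],[0,0,0],0],[[0,0,0.5],[0,0,0],0],[[0,0,0.5],[0,0,0],0],[[0,0,0.4],[0,0,0],0],[[0,0,0],[0,0,0],0]]' && python3 -m pendant '[[[-0.53,-0.3,0],[0,0,0.45],0],[[-0.53,-0.3,0],[0,0,0.45],0],[[-0.53,-0.3,0],[0,0,0.45],0],[[-0.53,-0.3,0],[0,0,0.45],0],[[-0.53,-0.3,0],[0,0,0.45],0],[[-0.53,-0.3,0],[0,0,0.45],0],[[-0.53,-0.3,0],[0,0,0.45],0],[[-0.53,-0.3,0],[0,0,0.45],0],[[-0.53,-0.3,0],[0,0,0.44],0],[[-0.53,-0.3,0],[0,0,0.4],0]]' && python3 -m pendant '[[[0,0,0],[0,0,0],0],[[0,0,0],[0,0,0],0],[[0,0,0],[0,0,0],0],[[0,0,0],[0,0,0],0],[[0,0,0],[0,0,0],0],[[0,0,0],[0,0,0],0],[[0,0,0],[0,0,0],0],[[0,0,0],[0,0,0],0],[[0,0,0],[0,0,0],0],[[0,0,0],[0,0,0],0]]'
```

```text
time: 16.13
tool_pos: [620.9, 118.8, 171.5]
tcp_rot: [3.137, -0.005, 0.811]
contact_force: [0.5, -0.5, 0.5]
grip_width: 46.1
finger_force: 0.0
time: 16.97
tool_pos: [459.3, 28.3, 167.4]
tcp_rot: [3.142, 0.0, 1.347]
contact_force: [1.0, -0.0, 0.3]
grip_width: 46.0
finger_force: 0.0
time: 17.8
tool_pos: [460.3, 28.7, 167.5]
tcp_rot: [3.142, 0.0, 1.344]
contact_force: [-0.6, -1.0, 0.7]
grip_width: 45.7
finger_force: 0.0
```

```bash
python3 -m pendant '[[[-0.047,-0.063,-0.23],[0,0,0],0],[[0,0,-0.23],[0,0,0],0],[[0,0,-0.23],[0,0,0],0],[[0,0,-0.23],[0,0,0],0],[[0,0,-0.23],[0,0,0],0],[[0,0,-0.23],[0,0,0],0],[[0,0,-0.23],[0,0,0],0],[[0,0,-0.22],[0,0,0],-0.2],[[0,0,0],[0,0,0],-0.4],[[0,0,0],[0,0,0],-0.5]]' && python3 -m pendant '[[[0,0,0],[0,0,0],-0.56],[[0,0,0],[0,0,0],-0.58],[[0,0,0],[0,0,0],-0.6],[[0,0,0],[0,0,0],-0.62],[[0,0,0],[0,0,0],-0.63],[[0,0,0],[0,0,0],-0.64],[[0,0,0],[0,0,0],-0.65],[[0,0,0],[0,0,0],-0.66],[[0,0,0],[0,0,0],-0.66],[[0,0,0],[0,0,0],-0.66]]'
```

```text
time: 18.63
tool_pos: [458.6, 26.8, 112.2]
tcp_rot: [-3.141, 0.0, 1.344]
contact_force: [-0.1, 0.8, 1.2]
grip_width: 30.3
finger_force: 0.0
time: 19.47
tool_pos: [458.8, 26.8, 112.6]
tcp_rot: [3.142, 0.0, 1.344]
contact_force: [-0.0, 0.1, -0.3]
grip_width: 15.7
finger_force: 0.0
```

```bash
python3 -m pendant '[[[0,0,0],[0,0,0],-0.7],[[0,0,0],[0,0,0],-0.8],[[0,0,0],[0,0,0],-1],[[0,0,0],[0,0,0],-1],[[0,0,0.04],[0,0,0],-1],[[0,0,0.04],[0,0,0],-1],[[0,0,0.04],[0,0,0],-1],[[0,0,0.04],[0,0,0],-1],[[0,0,0.01],[0,0,0],-1],[[0,0,0],[0,0,0],-1]]'
```

```text
time: 20.3
tool_pos: [458.7, 26.8, 117.6]
tcp_rot: [-3.141, 0.0, 1.344]
contact_force: [2.8, -0.6, -10.3]
grip_width: 13.5
finger_force: 30.0
```

```bash
python3 -m pendant '[[[0,0,-0.025],[0,0,-0.3],-1],[[0,0,0],[0,0,-0.6],-1],[[0,0,0],[0,0,-0.6],-1],[[0,0,0],[0,0,-0.6],-1],[[0,0,0],[0,0,-0.6],-1],[[0,0,0],[0,0,-0.6],-1],[[0,0,0],[0,0,-0.6],-1],[[0,0,0],[0,0,-0.4],-1],[[0,0,0],[0,0,0],-1],[[0,0,0],[0,0,0],-1]]'&& python3 -m pendant '[[[0,0,0],[0,0,-0.3],-1],[[0,0,0],[0,0,-0.6],-1],[[0,0,0],[0,0,-0.6],-1],[[0,0,0],[0,0,-0.6],-1],[[0,0,0],[0,0,-0.6],-1],[[0,0,0],[0,0,-0.6],-1],[[0,0,0],[0,0,-0.6],-1],[[0,0,0],[0,0,-0.53],-1],[[0,0,0],[0,0,0],-1],[[0,0,0],[0,0,0],-1]]';python3 -c "
from plant import bot
print(bot.get_obs()['moment'])"
```

```text
time: 21.13
tool_pos: [458.5, 26.9, 116.8]
tcp_rot: [-3.141, 0.0, 0.83]
contact_force: [1.4, 1.0, -10.7]
grip_width: 14.0
finger_force: 30.0
time: 21.97
tool_pos: [458.3, 27.1, 116.8]
tcp_rot: [-3.141, 0.001, 0.3]
contact_force: [0.8, 1.9, -10.4]
grip_width: 13.8
finger_force: 30.0
[ 0.36217689 -0.04424396 -0.02618636]
```

```bash
python3 -m pendant '[[[0,0,-0.04],[0,0,0],-1],[[0,0,-0.04],[0,0,0],-1],[[0,0,-0.04],[0,0,0],-1],[[0,0,-0.04],[0,0,0],-1],[[0,0,-0.03],[0,0,0],-1],[[0,0,-0.02],[0,0,0],-1],[[0,0,-0.01],[0,0,0],-1],[[0,0,0],[0,0,0],-1],[[0,0,0],[0,0,0],-1],[[0,0,0],[0,0,0],-1]]';python3 -c "
from plant import bot
print(bot.get_obs()['moment'])"
```

```text
time: 22.8
tool_pos: [458.6, 27.1, 110.8]
tcp_rot: [-3.141, 0.0, 0.297]
contact_force: [-3.3, 4.8, -0.2]
grip_width: 13.6
finger_force: 30.0
[0.80323174 0.842141   0.00420055]
```

```bash
python3 -m pendant '[[[0,0,0],[0,0,0],-0.6],[[0,0,0],[0,0,0],-0.4],[[0,0,0],[0,0,0],-0.1],[[0,0,0],[0,0,0],0],[[0,0,0.4],[0,0,0],0],[[0,0,0.5],[0,0,0],0],[[0,0,0.5],[0,0,0],0],[[0,0,0.5],[0,0,0],0],[[0,0,0],[0,0,0],0],[[0,0,0],[0,0,0],0]]' && python3 -m pendant '[[[0.53,0.3,0],[0,0,0.43],0],[[0.53,0.3,0],[0,0,0.43],0],[[0.53,0.3,0],[0,0,0.43],0],[[0.53,0.3,0],[0,0,0.43],0],[[0.53,0.3,0],[0,0,0.43],0],[[0.53,0.3,0],[0,0,0.43],0],[[0.53,0.3,0],[0,0,0.43],0],[[0.53,0.3,0],[0,0,0.43],0],[[0.53,0.3,0],[0,0,0.43],0],[[0.53,0.3,0],[0,0,0.43],0]]'; python3 - <<'E'
from plant import bot
import cv2,numpy as np
s=bot.capture("side")[140:240,170:290]
cv2.imwrite("pics/k3.png",cv2.resize(s,(720,600),interpolation=3))
E
```

```text
time: 23.63
tool_pos: [459.4, 26.6, 167.9]
tcp_rot: [3.14, -0.002, 0.297]
contact_force: [-0.6, 0.6, 0.1]
grip_width: 46.2
finger_force: 0.0
time: 24.47
tool_pos: [618.1, 117.1, 165.6]
tcp_rot: [-3.14, 0.002, 0.815]
contact_force: [0.6, -0.0, 0.1]
grip_width: 45.8
finger_force: 0.0
```

View pics/k3.png

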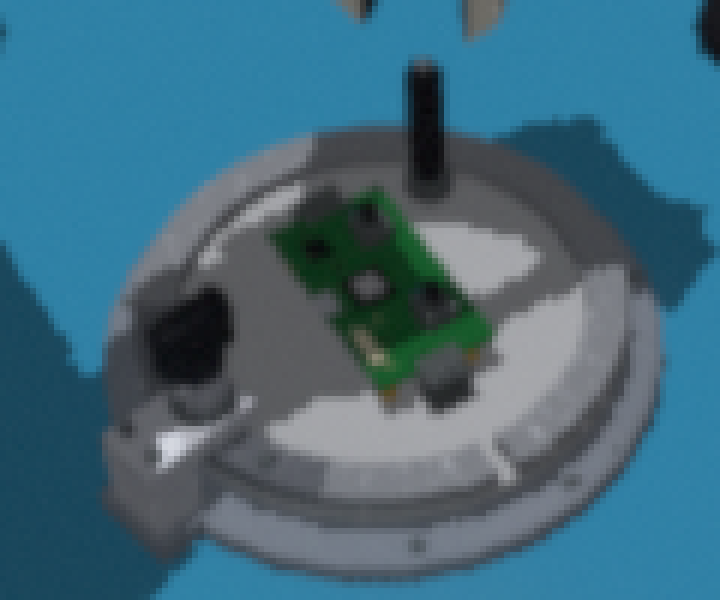

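The side crop shows the knob bar back along its slot and riding on the ring at (185,345), the handle under the gripper at (425,120), and the old notch at (500,460). Taking the handle again.

```bash
python3 -m pendant '[[[0.02,0.05,-0.28],[0,0,0],0],[[0,0,-0.28],[0,0,0],0],[[0,0,-0.28],[0,0,0],0],[[0,0,-0.28],[0,0,0],0],[[0,0,-0.28],[0,0,0],0],[[0,0,-0.28],[0,0,0],0],[[0,0,-0.28],[0,0,0],0],[[0,0,-0.28],[0,0,0],0],[[0,0,0],[0,0,0],-0.3],[[0,0,0],[0,0,0],-0.45]]' && python3 -m pendant '[[[0,0,0],[0,0,0],-0.48],[[0,0,0],[0,0,0],-0.51],[[0,0,0],[0,0,0],-0.53],[[0,0,0],[0,0,0],-0.55],[[0,0,0],[0,0,0],-0.56],[[0,0,0],[0,0,0],-0.57],[[0,0,0],[0,0,0],-0.58],[[0,0,0],[0,0,0],-0.59],[[0,0,0],[0,0,0],-0.6],[[0,0,0],[0,0,0],-0.6]]'
```

```text
time: 25.35
tool_pos: [618.2, 118.2, 99.6]
tcp_rot: [-3.141, 0.001, 0.813]
contact_force: [0.4, -0.9, -0.2]
grip_width: 36.8
finger_force: 0.0
time: 26.18
tool_pos: [618.4, 118.3, 100.2]
tcp_rot: [3.142, 0.0, 0.813]
contact_force: [-0.4, 0.3, 0.3]
grip_width: 18.2
finger_force: 0.1
```

```bash
python3 -m pendant '[[[0,0,0],[0,0,0],-0.65],[[0,0,0],[0,0,0],-0.8],[[0,0,0],[0,0,0],-1],[[0,0,0],[0,0,0],-1],[[-0.021,0.019,0],[0,0,0.083],-1],[[-0.021,0.019,0],[0,0,0.083],-1],[[-0.021,0.019,0],[0,0,0.083],-1],[[-0.021,0.019,0],[0,0,0.083],-1],[[-0.021,0.019,0],[0,0,0.083],-1],[[-0.021,0.019,0],[0,0,0.083],-1]]';python3 -m pendant '[[[-0.022,0.018,0],[0,0,0.083],-1],[[-0.022,0.018,0],[0,0,0.083],-1],[[-0.022,0.018,0],[0,0,0.083],-1],[[0,0,0],[0,0,0],-1],[[0,0,0],[0,0,0],-1],[[0,0,0],[0,0,0],-1],[[0,0,0],[0,0,0],-1],[[0,0,0],[0,0,0],-1],[[0,0,0],[0,0,0],-1],[[0,0,0],[0,0,0],-1]]'; cat > st.py <<'E'
from plant import bot
import numpy as np
o=bot.get_obs();p=o["tool_pos"];f=o["contact_force"];a=np.arctan2(p[1]-58,p[0]-561)
print("turn",a+.494,"r",np.hypot(p[1]-58,p[0]-561),"Ftan",f[1]*np.cos(a)-f[0]*np.sin(a),"Frad",f[0]*np.cos(a)+f[1]*np.sin(a))
E
python3 st.py
```

```text
time: 27.02
tool_pos: [616.0, 120.5, 100.2]
tcp_rot: [3.138, -0.001, 0.873]
contact_force: [5.0, -5.7, -2.4]
grip_width: 16.9
finger_force: 30.0
time: 27.85
tool_pos: [612.6, 123.3, 100.2]
tcp_rot: [-3.142, 0.0, 0.902]
contact_force: [1.4, -2.3, -0.0]
grip_width: 17.4
finger_force: 30.0
turn 1.3961674096325385 r 83.18491036312973 Ftan -2.582029202308235 Frad -0.9322691095411686
```

```bash
python3 -m pendant '[[[-0.014,0.012,0],[0,0,0.055],-1],[[-0.014,0.012,0],[0,0,0.055],-1],[[-0.014,0.012,0],[0,0,0.055],-1],[[-0.014,0.012,0],[0,0,0.055],-1],[[0,0,0],[0,0,0],-1],[[0,0,0],[0,0,0],-1],[[0,0,0],[0,0,0],-1],[[0,0,0],[0,0,0],-1],[[0,0,0],[0,0,0],-1],[[0,0,0],[0,0,0],-1]]';python3 st.py
```

```text
time: 28.68
tool_pos: [611.4, 124.2, 100.2]
tcp_rot: [3.14, 0.0, 0.929]
contact_force: [1.5, -4.5, -1.2]
grip_width: 17.3
finger_force: 30.0
turn 1.4140527190712056 r 83.20577538092613 Ftan -3.8671970385408816 Frad -2.6800308482710014
```

```bash
python3 -m pendant '[[[-0.014,0.012,0],[0,0,0.055],-1],[[0,0,0],[0,0,0],-1],[[-0.014,0.012,0],[0,0,0.055],-1],[[0,0,0],[0,0,0],-1],[[-0.014,0.012,0],[0,0,0.055],-1],[[0,0,0],[0,0,0],-1],[[0,0,0],[0,0,0],-1],[[0,0,0],[0,0,0],-1],[[0,0,0],[0,0,0],-1],[[0,0,0],[0,0,0],-1]]';python3 st.py
```

```text
time: 29.52
tool_pos: [611.2, 124.4, 100.2]
tcp_rot: [3.138, -0.0, 0.948]
contact_force: [6.4, -8.1, -3.2]
grip_width: 17.7
finger_force: 30.0
turn 1.4179362241562343 r 83.22971849197235 Ftan -10.021734425951646 Frad -2.626751868788979
```

Tangential force rose to 10 N with almost no motion, which suggests a snap. I'll back off and test the other way gently.

```bash
python3 -m pendant '[[[0.014,-0.012,0],[0,0,-0.055],-1],[[0.014,-0.012,0],[0,0,-0.055],-1],[[0,0,0],[0,0,0],-1],[[0,0,0],[0,0,0],-1],[[0,0,0],[0,0,0],-1],[[0,0,0],[0,0,0],-1],[[0,0,0],[0,0,0],-1],[[0,0,0],[0,0,0],-1],[[0,0,0],[0,0,0],-1],[[0,0,0],[0,0,0],-1]]';python3 st.py
```

```text
time: 30.35
tool_pos: [611.2, 124.3, 100.2]
tcp_rot: [3.14, 0.0, 0.935]
contact_force: [3.0, -5.1, -2.4]
grip_width: 16.9
finger_force: 30.0
turn 1.416450062679044 r 83.1875365366828 Ftan -5.484635923188247 Frad -2.257108108038734
```

```bash
python3 -m pendant '[[[0.014,-0.012,0],[0,0,-0.055],-1],[[0,0,0],[0,0,0],-1],[[0.014,-0.012,0],[0,0,-0.055],-1],[[0,0,0],[0,0,0],-1],[[0.014,-0.012,0],[0,0,-0.055],-1],[[0,0,0],[0,0,0],-1],[[0.014,-0.012,0],[0,0,-0.055],-1],[[0,0,0],[0,0,0],-1],[[0,0,0],[0,0,0],-1],[[0,0,0],[0,0,0],-1]]';python3 st.py
```

```text
time: 31.18
tool_pos: [611.7, 124.0, 100.2]
tcp_rot: [-3.141, 0.0, 0.909]
contact_force: [-3.2, -1.7, 2.5]
grip_width: 17.3
finger_force: 30.0
turn 1.4097024127935391 r 83.2468633376892 Ftan 1.498577822344366 Frad -3.265955368093876
```

```bash
python3 -m pendant '[[[0.014,-0.012,0],[0,0,-0.055],-1],[[0,0,0],[0,0,0],-1],[[0.014,-0.012,0],[0,0,-0.055],-1],[[0,0,0],[0,0,0],-1],[[0.014,-0.012,0],[0,0,-0.055],-1],[[0,0,0],[0,0,0],-1],[[0,0,0],[0,0,0],-1],[[0,0,0],[0,0,0],-1],[[0,0,0],[0,0,0],-1],[[0,0,0],[0,0,0],-1]]';python3 st.py
```

```text
time: 32.02
tool_pos: [613.0, 123.0, 100.1]
tcp_rot: [-3.141, 0.0, 0.889]
contact_force: [-5.6, 0.3, 3.4]
grip_width: 17.1
finger_force: 30.0
turn 1.389510148190868 r 83.23789908671564 Ftan 4.595775555316404 Frad -3.236175986184676
```

```bash
python3 - <<'E'
from plant import bot
import cv2,numpy as np
n=bot.capture("side");cv2.imwrite("pics/side_n.png",n)
h=cv2.imread("pics/side0.png");k=cv2.resize(cv2.imread("pics/k3.png"),(120,100),interpolation=cv2.INTER_AREA)
crop=lambda im:im[140:240,170:290]
ims=[crop(h),k,crop(n)]
for im in ims: # dark knob pixels
    g=cv2.cvtColor(im,6).astype(float)[44:68,20:42]; w=np.clip(60-g,0,None); yy,xx=np.mgrid[:g.shape[0],:g.shape[1]]; print((w*xx).sum()/w.sum()+190,(w*yy).sum()/w.sum()+184,w.sum())
cv2.imwrite("pics/cmp.png",np.hstack([cv2.resize(i[38:75,15:50],(260,275),interpolation=3) for i in ims]))
E
```

```text
201.97005139110402 197.94205209994684 5643.0
201.17469713656388 196.15322136563876 7264.0
201.50892325996432 197.73453301606187 6724.0
```

View pics/cmp.png

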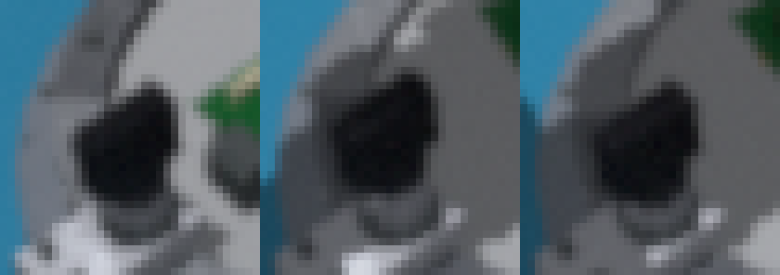

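The knob sits at the home height again (about 1.6 px lower than riding, matching the first picture), so the pin has dropped in. I'll take the load off, release and retreat.

```bash
python3 -m pendant '[[[-0.014,0.012,0],[0,0,0.055],-1],[[-0.014,0.012,0],[0,0,0.055],-1],[[-0.014,0.012,0],[0,0,0.055],-1],[[-0.007,0.006,0],[0,0,0.03],-1],[[0,0,0],[0,0,0],-1],[[0,0,0],[0,0,0],-1],[[0,0,0],[0,0,0],-1],[[0,0,0],[0,0,0],-1],[[0,0,0],[0,0,0],-1],[[0,0,0],[0,0,0],-1]]';python3 st.py;python3 -m pendant '[[[0,0,0],[0,0,0],-0.57],[[0,0,0],[0,0,0],-0.4],[[0,0,0],[0,0,0],-0.1],[[0,0,0],[0,0,0],0],[[0,0,0],[0,0,0],0],[[0,0,0.4],[0,0,0],0],[[0,0,0.5],[0,0,0],0],[[0,0,0.6],[0,0,0],0],[[0,0,0.5],[0,0,0],0],[[0,0,0],[0,0,0],0]]'
```

```text
time: 32.9
tool_pos: [612.1, 123.8, 100.2]
tcp_rot: [3.141, 0.0, 0.912]
contact_force: [-0.2, -4.2, -0.0]
grip_width: 17.2
finger_force: 30.0
turn 1.4044131513269762 r 83.2652204241372 Ftan -2.4136977374603608 Frad -3.4356525840919123
time: 33.73
tool_pos: [613.7, 124.3, 163.6]
tcp_rot: [3.137, -0.004, 0.913]
contact_force: [1.0, 0.1, 0.8]
grip_width: 45.9
finger_force: 0.0
```

```bash
python3 -m pendant '[[[-0.5,0.9,0.3],[0,0,0],0],[[-0.7,0.9,0.3],[0,0,0],0],[[-0.7,0.9,0.3],[0,0,0],0],[[-0.7,0.9,0.3],[0,0,0],0],[[-0.7,0.9,0.3],[0,0,0],0],[[-0.7,0.9,0.3],[0,0,0],0],[[-0.7,0.9,0.3],[0,0,0],0],[[-0.7,0.9,0.3],[0,0,0],0],[[-0.7,0.9,0],[0,0,0],0],[[-0.7,0.9,0],[0,0,0],0]]';python3 -m pendant '[[[-0.7,0.6,0],[0,0,0],0],[[-0.7,0.6,0],[0,0,0],0],[[-0.7,0.6,0],[0,0,0],0],[[-0.7,0.6,0],[0,0,0],0],[[-0.7,0.6,0],[0,0,0],0],[[-0.7,0.6,0],[0,0,0],0],[[0,0,0],[0,0,0],0],[[0,0,0],[0,0,0],0],[[0,0,0],[0,0,0],0],[[0,0,0],[0,0,0],0]]'; python3 - <<'E'
from plant import bot
import cv2,numpy as np
n=bot.capture("side");t=bot.capture("top")
h=cv2.imread("pics/side0.png")
for im in (h,n):
    g=cv2.cvtColor(im,6).astype(float)[184:208,190:212]; w=np.clip(60-g,0,None); yy,xx=np.mgrid[:24,:22]; print((w*xx).sum()/w.sum()+190,(w*yy).sum()/w.sum()+184,w.sum())
c=lambda i:cv2.resize(i[178:215,185:220],(260,275),interpolation=3)
cv2.imwrite("pics/fin.png",np.hstack([c(h),c(n),cv2.resize(t[150:255,190:290],(262,275),interpolation=3)]))
E
```

```text
time: 34.57
tool_pos: [406.7, 395.2, 232.0]
tcp_rot: [-3.142, -0.0, 0.912]
contact_force: [0.2, 0.2, -0.0]
grip_width: 46.0
finger_force: 0.0
time: 35.4
tool_pos: [282.7, 501.2, 231.8]
tcp_rot: [3.141, 0.001, 0.912]
contact_force: [1.2, 0.2, -0.2]
grip_width: 45.5
finger_force: 0.0
201.97005139110402 197.94205209994684 5643.0
201.88270623564742 197.97738915385975 5661.0
```

View pics/fin.png

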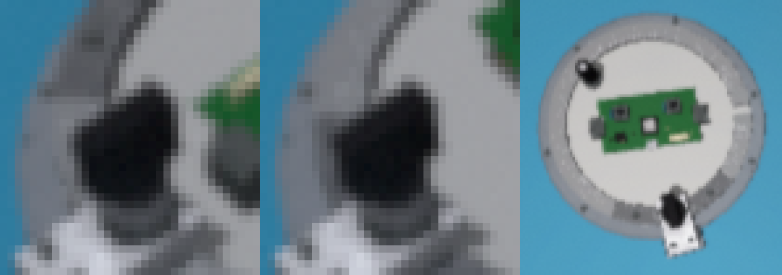

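The knob is within 0.04 px of its first home position and aligned with the slot. The segment lies under the plunger at (672,205) and the table has turned about a quarter, so the pin is fully home. Handing in.

```bash
python3 -c "
from plant import bot
print(bot.close_job())"
```

```text
the job is handed in; nothing more can be done
None
```

The turntable is swung about 1.41 rad anticlockwise to its second position; the final pictures show the plunger at its home height and in line with its slot, so the pin is locked in the second notch, and the job was handed in at about 35 s.

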